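Take the spent filter cartridge out of the fume extractor

ROBOT

A 6-joint arm with a two-finger parallel gripper is mounted at the origin on a cart in front of the work surface, level with it; the furniture and walls round the work are solid. World frame = base frame: x ahead of the robot, y to its left, z up, the work surface at z = 0. Lengths are in mm, angles in rad, forces in N, time in s.
With the tool pointing down it reaches from about 425 to 925 mm from the base axis. Payload 12.5 kg.
Tool frame: the origin (TCP) lies on the centre line of the jaws, within the pads' length; the fingertips stand 14 mm ahead of it and the grasp point (between the pads) lies 5 mm behind it; z points along the fingers, y is the line along which they close (so a half turn about z gives the same grasp; the last joint's range is limited). The gripper opens to 85 mm and grips with 20 to 120 N. Pads are 22 mm wide; open, the fingers measure 114 mm over their backs; the gripper's body (76 mm by 85 mm) begins 54 mm behind the grasp point. The pads swing forward as they close: fully open they stand 13 mm farther back than shut.
Start: joints at [-1.28, 0.491, 1.559, -0, 1.092, -0.106], TCP at [241.566, -576.445, 245.327] pointing down, gripper open.
Joint ranges: [-3.1, 3.1], [-0.84, 2.19], [0.05, 2.79], [-1.13, 4.28], [0.06, 2.93], [-2.69, 2.69]. Speed limits (rad/s): [2.22, 2.22, 2.79, 3.14, 3.14, 3.14].

INTERFACE

Orientations are given as a unit quaternion [x, y, z, w].
In Python, from plant import env gives the robot as it stands. The module is installed in compiled form; this text tells all that it offers.
- The arm moves only by the shell command python3 -m inch 'ROWS' [FORCE]. ROWS is JSON, a list of rows, each an object of numbers: "gripper": the closure in counts, from 0 (fully open) to 255 (shut); "tx", "ty", "tz": the shift along the world's x, y, z in mm; "turn": the turn about the world's z in rad. A call has 1 to 20 rows; each row is the pose to reach, as a shift and turn from the pose commanded when the call began; what a row does not reach only later rows make up. A row lasts 1/10 s, in which the tool goes at most 50 mm and 8.59 degrees, less where a joint would pass 70% of its speed; a pose out of reach is approached as far as the arm can. A call with a gripper value outside its range is refused whole. The fingers move at their own pace and stop on an object; FORCE is the grip in N (left out, the last holds). Time passes only in rows, so rows that repeat a pose let the fingers close. It gives the time, the measured TCP pose, the force, the opening and the grip force at its end, in the units of the state.
- env.state(): the state, without advancing time (a new reading comes with each control period).
- env.grab_frame(name): name is "scene" or "top"; returns (picture, depth): 420x560x3 uint8, red, green, blue; 420x560 float32, mm along the optical axis (not along the pixel's ray), 0 where there is no reading.
- env.camera_model(name): a dict with "vertical_fov" (degrees; the focal length in pixels is half the picture's height over the tangent of half this angle, whatever the lens; pixels are square), "cx", "cy" (the principal point, pixels), "rvec" (rotation vector, rad) and "tvec" (3), from world to camera coordinates, as OpenCV has them. Camera axes: x right, y down, z forward; pixel columns grow to the right and rows downward; lengths in mm; the calibration is good to about 2 mm. A picture is of the moment at which its call begins. camera_model takes no time and is no camera call.
- env.job_done(): hands the job in; it is judged then, once.
The state is a dict: "t": time; "joint_pos": joint angles; "joint_vel": joint speeds; "tau": joint torques, N m; "tcp_pos": TCP position; "eef_rot": TCP orientation; "force": force on the tool from outside, world axes, zero at the start; "torque": the same for the moment, N m; "width": finger opening in mm; "grasp_force": force on a finger pad.
Only numpy, scipy, OpenCV 4.12 (cv2) and the standard library are available. Lean on these libraries where they do the work, as an engineer would, in place of code of your own. Each camera call takes 0.05 s, during which the arm holds its last target. There are 200 camera calls.

TASK

Take the used filter out of the bench fume extractor: first slide the yellow shutter to the back until it clicks into its last stop and the port is fully covered, and only then pinch the two orange tabs of the cartridge together and lift it straight out of its well. Set the cartridge down upright inside the grey tray, without dropping it, and let go; the shutter stays closed and the paint jars, bottle and tins standing around are left alone.

Things in the scene. Friction and masses are not known exactly. Their poses are not given: they have to be found in the camera images.
- extractor: Fixed grey bench fume extractor, 150 (own x) x 220 (own y) x 76 mm high; origin under its middle, on the table; own -x is its vented front with a black dial. Cartridge well in the top at own y = -65 mm; round port with shutter at own y = +60 mm. The cartridge sits in the well, axes parallel, its origin at own (0, -65, 12) mm; a lip round the opening overhangs its hooks.
- shutter (a joint): Yellow plate 66x68 mm that slides along the extractor's own +x (to the back) between two 7 mm high rails; value: travel, m. Spring clicks at 0 (port open), 0.030 (half) and 0.060 (port covered, red marks, end stop). Starts at one of the first two (may settle there in the first half second). About 5 N moves it on; within 10 mm of closed the spring draws it in.
- shutter_fin (a point): Middle of the upright yellow fin on the shutter plate, by which it is moved: 10 mm along the slide, 36 mm across it, from 80 to 110 mm above the table (this point at 95 mm). Moves with the plate; 125 mm (in own y) from the middle of the cartridge.
- cartridge: Loose filter cartridge, about 0.26 kg: black pleated block 96 (own x) x 30 (y) x 64 mm; on top two blue ears (to x +-58, y +-30 mm; 64 to 70 mm above the underside, resting on the housing top when seated), between them a blue core 52 x 28 mm up to 98 mm and two orange tabs. Origin in the middle of its underside, z up. Stands by itself on its underside.
- cartridge_grip (a point): Half-way between the two orange tabs, 95 mm above the cartridge's underside (107 mm above the table when seated). The tabs stand on own +y and -y: upright paddles 40 mm (own x) wide, from the housing top (64 mm above the underside) up to 110 mm; outer faces 60 mm apart at rest, 44 mm when both are pressed in. Axes as the cartridge.
- tab_l (a joint): Orange tab on the cartridge's +y side: 0 at rest, 0.008 m fully pressed inwards (2.5 N at first, 7 N at the end; springs back). Its outward hook catches 4.5 mm under the lip of the well and is free when pressed in by 6 mm or more.
- tab_r (a joint): Orange tab on the cartridge's -y side, the mirror image of tab_l.
- tray: Fixed grey open tray, outside 150 (own x) x 200 (own y) x 25 mm high, walls and floor 5 mm thick; origin under its middle, on the table.
- jar_white_cap: Bystander: jar of ochre paint with a white cap, 37x37x73 mm; origin in the middle of its underside.
- tin_red: Bystander: small paint tin with red band, 34x34x36 mm; origin in the middle of its underside.
- paint_red: Bystander: dropper bottle of red paint with black top, 25x25x75 mm; origin in the middle of its underside.
- tin_blue: Bystander: small paint tin with blue band, 34x34x36 mm; origin in the middle of its underside.
- jar_orange: Bystander: jar of orange paint with a white cap, 37x37x78 mm; origin in the middle of its underside.
There are look-alikes about, which are no part of the job. Of the things like the cartridge, leave any that is green; of the rest the larger one is meant.

How it is judged (in metres and radians):
On the way, in this order (a step that is already met when the one before it is completed fails the run):
1. the shutter has clicked into its last stop and covers the port (value of joint shutter above 0.056 m and z of cartridge in the frame of extractor below 0.02 m), for 0.2 s.
2. both tabs are pinched in, the cartridge still in its well (value of joint each of tab_l, tab_r above 0.0045 m and z of cartridge in the frame of extractor below 0.03 m and value of joint shutter above 0.055 m), for 0.1 s.
3. the cartridge is lifted clear of the extractor with the shutter still closed (z of cartridge in the frame of extractor above 0.08 m and value of joint shutter above 0.055 m), for 0.1 s.
At the end, for the whole second after the job is handed in: The cartridge stands upright (within 0.1 rad), still and released on the tray floor (underside under 12 mm; origin within 50 mm of the tray's middle along its x, 75 mm along its y), tabs sprung back to under 2 mm, and the shutter is closed (over 56 mm of travel) (x of cartridge in the frame of tray between -0.05 and 0.05 m and y of cartridge in the frame of tray between -0.075 and 0.075 m and z of cartridge in the frame of tray below 0.012 m and angle between cartridge's own z axis and vertical below 0.1 rad and linear speed of cartridge below 0.02 m/s and value of joint each of tab_l, tab_r below 0.002 m and value of joint shutter above 0.056 m); the robot touches nothing.
It fails at once if a bystander is shifted by more than 30 mm (distance of any of jar_white_cap, tin_red, paint_red, tin_blue, jar_orange from where it was at the start of the episode above 0.03 m).
It fails at once if the cartridge is dropped (falls free, more than about 30 mm above the tray floor) (contact force between the fingers and cartridge below 0.05 N and z of cartridge in the frame of tray above 0.035 m and linear speed of cartridge above 0.3 m/s).
It also fails if it takes over 48 s, if anything falls off the work surface, if the arm or the gripper's body presses on something with over 40 N, if the wrist force passes 120 N, or if a joint passes its speed limit or range.

## Working session

There is one attempt and no reset: what is moved stays moved. The work goes in short steps, Python scripts to look and compute and a shell command to move; the robot and the scene stay as the last step left them, time stands still between calls to the robot, and variables do not carry over. Pictures are saved under pics/ and viewed, at most 10 in all, crops included, and the job is handed in when it is done.

```bash
mkdir -p pics; cat > h.py <<'E'
import numpy as np,cv2
from plant import env
def cam(n):
    m=env.camera_model(n);f=210/np.tan(np.radians(m["vertical_fov"])/2)
    R=cv2.Rodrigues(np.array(m["rvec"],float))[0];return f,m["cx"],m["cy"],R,np.array(m["tvec"],float).ravel()
def world(n,d):
    f,cx,cy,R,t=cam(n);v,u=np.mgrid[:420,:560]
    P=np.stack([(u-cx)*d/f,(v-cy)*d/f,d],-1);return (P-t)@R
def atz(n,u,v,z):
    f,cx,cy,R,t=cam(n);r=R.T@np.array([(u-cx)/f,(v-cy)/f,1]);c=-R.T@t;return c+r*(z-c[2])/r[2]
def proj(n,p):
    f,cx,cy,R,t=cam(n);q=R@np.array(p,float)+t;return f*q[0]/q[2]+cx,f*q[1]/q[2]+cy
def save(n,a):cv2.imwrite("pics/"+n+".png",a[...,::-1])
E
python3 - <<'E'
from h import *
for n in("top","scene"):
    p,d=env.grab_frame(n);save(n+"0",p);np.save(n+"0.npy",d);np.save(n+"0p.npy",p)
    print(env.camera_model(n))
print(env.state())
E
```

```text
{'vertical_fov': 54.831066132125905, 'cx': 280.2447406258592, 'cy': 207.84533878942727, 'rvec': array([ 2.15042516, -2.16627173,  0.08402434]), 'tvec': array([   9.87549476,  609.24535553, 1048.5152618 ])}
{'vertical_fov': 47.9974518869458, 'cx': 286.8570126882386, 'cy': 212.6772626247019, 'rvec': array([ 1.22911382, -2.05769092,  1.11836474]), 'tvec': array([275.75796607, 373.10762233, 776.20659569])}
{'t': 0.1, 'joint_pos': array([-1.27962699e+00,  4.91498563e-01,  1.55938536e+00,  2.43507632e-05,
        1.09167300e+00, -1.05582303e-01]), 'joint_vel': array([ 0.00034523, -0.00122851, -0.00010415,  0.00041954, -0.00101912,
       -0.00068295]), 'tau': array([ 4.22645680e-03, -6.19445872e+01, -2.62024713e+01, -7.88161583e-05,
        2.88250223e-03, -3.86015563e-05]), 'tcp_pos': array([ 241.50041397, -576.26608607,  244.78769192]), 'eef_rot': array([ 9.80388953e-01,  1.97071736e-01, -3.39196949e-05, -4.81062893e-04]), 'force': array([-0.00317819, -0.10811196,  0.43921904]), 'torque': array([-0.03389793, -0.04644969,  0.0293873 ]), 'grasp_force': 0.0, 'width': 85.56522094173283}
```

View pics/top0.png

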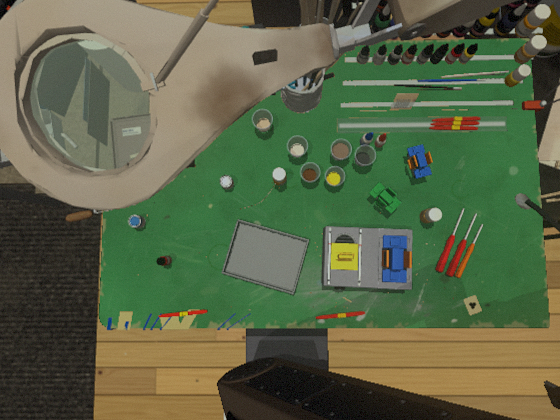

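View pics/scene0.png

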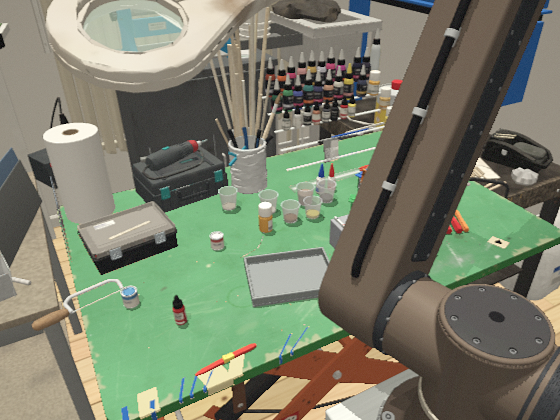

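```bash
python3 - <<'E'
from h import *
p=np.load("top0p.npy");save("crop1",cv2.resize(p[215:305,310:430],(800,600),interpolation=cv2.INTER_CUBIC))
d=np.load("top0.npy");W=world("top",d)
for u,v in[(367,258),(367,240),(367,275),(345,258),(396,258),(265,258),(384,198),(419,162),(431,215),(420,320)]:print(u,v,W[v,u].round(1))
m=(W[...,2]>70)&(W[...,2]<82)
v,u=np.mgrid[:420,:560];m&=(u>315)&(u<420)&(v>220)&(v<296)
q=W[m][:,:2];r=cv2.minAreaRect(q.astype(np.float32));print("ext",r)
hsv=cv2.cvtColor(p,cv2.COLOR_RGB2HSV)
roi=(u>315)&(u<420)&(v>220)&(v<296)
for nm,lo,hi in(("yel",22,35),("blue",100,120),("or",5,18)):
    k=roi&(hsv[...,0]>=lo)&(hsv[...,0]<=hi)&(hsv[...,1]>130)&(hsv[...,2]>60)
    print(nm,k.sum(),np.median(W[k],0).round(1),W[k].min(0).round(1),W[k].max(0).round(1),cv2.minAreaRect(W[k][:,:2].astype(np.float32)))
k=(u>215)&(u<315)&(v>215)&(v<298)&(W[...,2]>17)&(W[...,2]<32)
print("tray",cv2.minAreaRect(W[k][:,:2].astype(np.float32)))
E
```

```text
367 258 [ 476.3 -212.8   75.1]
367 240 [ 521.4 -214.1   74.9]
367 275 [ 434.2 -211.4   76.3]
345 258 [ 477.3 -153.9  103.7]
396 258 [ 476.8 -275.5  112.8]
265 258 [476.3  47.7   9.6]
384 198 [ 628.5 -261.6   69. ]
419 162 [ 721.2 -354.3   69.2]
431 215 [ 583.5 -377.6   73.1]
420 320 [ 310.9 -362.1    0. ]
ext ((479.23931884765625, -215.1992645263672), (220.2882843017578, 150.13162231445312), 87.09198760986328)
yel 709 [ 482.3 -154.2   81.6] [ 449.2 -188.    74. ] [ 514.4  -19.4 1104.6] ((482.1151123046875, -103.50495910644531), (168.5354766845703, 65.01779174804688), 89.52828216552734)
blue 854 [ 476.7 -277.2   84.5] [ 419.4 -311.    71.9] [ 533.5  -19.4 1104.6] ((481.0661315917969, -163.8656768798828), (290.542236328125, 114.0625228881836), 87.07342529296875)
or 204 [ 474.5 -303.6  115.6] [ 453.5 -309.9   72.3] [ 496.2 -248.7  127. ] ((473.86480712890625, -279.16717529296875), (60.16618347167969, 42.05491256713867), 87.01714324951172)
tray ((482.82366943359375, 46.62260437011719), (200.06495666503906, 150.4044647216797), 73.66300201416016)
```

View pics/crop1.png

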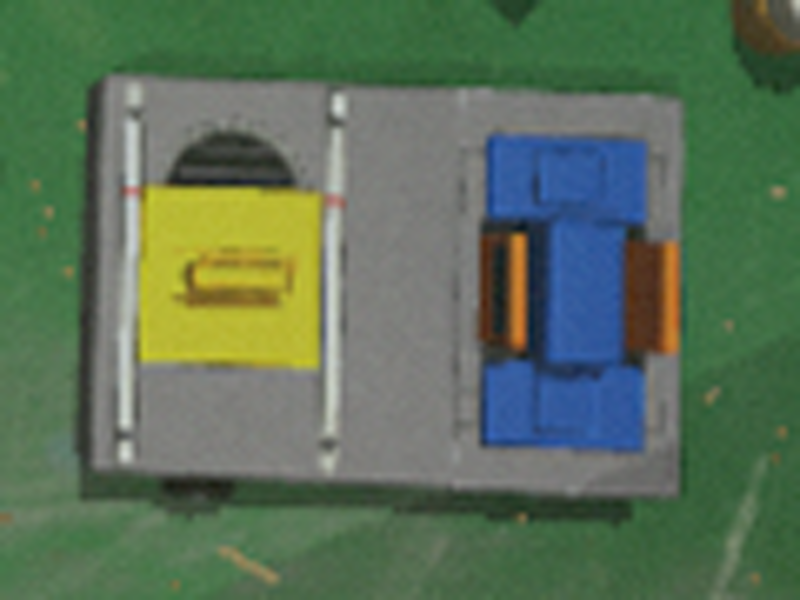

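```bash
python3 - <<'E'
from h import *
print("fin",[atz("top",310+x*.15,215+y*.15,110).round(1) for x,y in((240,268),(192,275),(290,275),(240,258),(240,290))])
d=np.load("top0.npy");W=world("top",d)
m=(W[...,2]>200)&(W[...,0]<900)&(d>0)
for z in range(200,900,100):
    k=m&(W[...,2]>=z)&(W[...,2]<z+100)
    k[300:]=0
    if k.sum()>30: print(z,k.sum(),W[k].min(0).round(),W[k].max(0).round())
p=np.load("top0p.npy");hsv=cv2.cvtColor(p,cv2.COLOR_RGB2HSV);v,u=np.mgrid[:420,:560]
k=(u>325)&(u<362)&(v>235)&(v<280)&(W[...,2]>100)&(W[...,2]<116)
print("fintop",k.sum(),cv2.minAreaRect(W[k][:,:2].astype(np.float32)))
k=(u>325)&(u<362)&(v>235)&(v<280)&(W[...,2]>77)&(W[...,2]<90)&(hsv[...,0]>=22)&(hsv[...,0]<=35)&(hsv[...,1]>130)
print("plate",k.sum(),cv2.minAreaRect(W[k][:,:2].astype(np.float32)))
E
```

```text
fin [array([ 484.2, -155.6,  110. ]), array([ 481.7, -138.1,  110. ]), array([ 481.5, -173.7,  110. ]), array([ 487.8, -155.7,  110. ]), array([ 476.2, -155.5,  110. ])]
400 37 [562. 158. 496.] [645. 329. 500.]
500 35775 [ 562. -225.  500.] [834. 402. 600.]
600 16351 [ 722. -313.  600.] [827. 363. 700.]
700 119 [747.  52. 700.] [757.  74. 718.]
fintop 67 ((482.1786804199219, -155.04266357421875), (35.98313522338867, 9.82718276977539), 89.44488525390625)
plate 631 ((481.8924255371094, -154.6060791015625), (65.66702270507812, 65.14202880859375), 88.83537292480469)
```

```bash
python3 -m inch '[{"tx":0,"ty":50,"turn":-0.1,"gripper":255},{"tx":20,"ty":90,"turn":-0.2,"gripper":255},{"tx":40,"ty":130,"turn":-0.3,"gripper":255},{"tx":60,"ty":170,"turn":-0.4,"gripper":255},{"tx":80,"ty":210,"turn":-0.447,"gripper":255},{"tx":105,"ty":250,"turn":-0.447,"gripper":255},{"tx":130,"ty":290,"turn":-0.447,"gripper":255},{"tx":160,"ty":330,"turn":-0.447,"gripper":255},{"tx":185,"ty":370,"turn":-0.447,"gripper":255},{"tx":200,"ty":400,"turn":-0.447,"gripper":255},{"tx":206,"ty":421,"turn":-0.447,"gripper":255},{"tx":206,"ty":421,"turn":-0.447,"gripper":255},{"tx":206,"ty":421,"turn":-0.447,"gripper":255}]'
```

```text
invalid input at $[0]: expected keys gripper, tx, ty, tz, turn
```

```bash
python3 -m inch '[{"tx":0,"ty":45,"tz":0,"turn":-0.1,"gripper":255},{"tx":20,"ty":90,"tz":0,"turn":-0.2,"gripper":255},{"tx":40,"ty":130,"tz":0,"turn":-0.3,"gripper":255},{"tx":60,"ty":170,"tz":0,"turn":-0.4,"gripper":255},{"tx":80,"ty":210,"tz":0,"turn":-0.447,"gripper":255},{"tx":105,"ty":250,"tz":0,"turn":-0.447,"gripper":255},{"tx":130,"ty":290,"tz":0,"turn":-0.447,"gripper":255},{"tx":160,"ty":330,"tz":0,"turn":-0.447,"gripper":255},{"tx":185,"ty":370,"tz":0,"turn":-0.447,"gripper":255},{"tx":200,"ty":400,"tz":0,"turn":-0.447,"gripper":255},{"tx":206,"ty":421,"tz":0,"turn":-0.447,"gripper":255},{"tx":206,"ty":421,"tz":0,"turn":-0.447,"gripper":255},{"tx":206,"ty":421,"tz":0,"turn":-0.447,"gripper":255}]'
```

```text
t: 1.4
tcp_pos: [447.5, -155.4, 245.2]
eef_rot: [1.0, -0.024, -0.0, 0.0]
force: [0.3, -0.4, -0.0]
width: -0.5
grasp_force: 0.0
```

```bash
python3 -m inch '[{"tx":0,"ty":0,"tz":-40,"turn":0,"gripper":255},{"tx":0,"ty":0,"tz":-80,"turn":0,"gripper":255},{"tx":0,"ty":0,"tz":-120,"turn":0,"gripper":255},{"tx":0,"ty":0,"tz":-141,"turn":0,"gripper":255},{"tx":0,"ty":0,"tz":-141,"turn":0,"gripper":255},{"tx":5,"ty":0,"tz":-141,"turn":0,"gripper":255},{"tx":10,"ty":0,"tz":-141,"turn":0,"gripper":255},{"tx":15,"ty":-1,"tz":-141,"turn":0,"gripper":255},{"tx":20,"ty":-1,"tz":-141,"turn":0,"gripper":255},{"tx":20,"ty":-1,"tz":-141,"turn":0,"gripper":255}]'
```

```text
t: 2.4
tcp_pos: [468.0, -156.5, 105.0]
eef_rot: [1.0, -0.025, 0.0, 0.0]
force: [-1.1, -0.9, 0.8]
width: -0.4
grasp_force: 0.7
```

```bash
python3 -m inch '[{"tx":4,"ty":0,"tz":0,"turn":0,"gripper":255},{"tx":8,"ty":0,"tz":0,"turn":0,"gripper":255},{"tx":12,"ty":-1,"tz":0,"turn":0,"gripper":255},{"tx":16,"ty":-1,"tz":0,"turn":0,"gripper":255},{"tx":20,"ty":-1,"tz":0,"turn":0,"gripper":255},{"tx":20,"ty":-1,"tz":0,"turn":0,"gripper":255}]'
```

```text
t: 3.0
tcp_pos: [488.5, -157.6, 104.6]
eef_rot: [1.0, -0.025, 0.001, 0.0]
force: [-0.2, -0.0, -0.2]
width: 0.2
grasp_force: 0.0
```

```bash
python3 -m inch '[{"tx":3,"ty":0,"tz":0,"turn":0,"gripper":255},{"tx":6,"ty":0,"tz":0,"turn":0,"gripper":255},{"tx":8,"ty":0,"tz":0,"turn":0,"gripper":255},{"tx":8,"ty":0,"tz":0,"turn":0,"gripper":255}]'
```

```text
t: 3.4
tcp_pos: [494.9, -157.4, 104.3]
eef_rot: [1.0, -0.025, -0.001, -0.0]
force: [-4.8, -0.2, 3.0]
width: -0.1
grasp_force: 2.5
```

```bash
python3 -m inch '[{"tx":-5,"ty":0,"tz":0,"turn":0,"gripper":255},{"tx":-15,"ty":0,"tz":0,"turn":0,"gripper":255},{"tx":-25,"ty":0,"tz":10,"turn":0,"gripper":255},{"tx":-25,"ty":0,"tz":50,"turn":0,"gripper":200},{"tx":-25,"ty":-35,"tz":80,"turn":0,"gripper":0},{"tx":-25,"ty":-80,"tz":80,"turn":0,"gripper":0},{"tx":-21,"ty":-122,"tz":80,"turn":0,"gripper":0},{"tx":-21,"ty":-122,"tz":80,"turn":0,"gripper":0},{"tx":-21,"ty":-122,"tz":80,"turn":0,"gripper":0},{"tx":-21,"ty":-122,"tz":80,"turn":0,"gripper":0}]'; python3 - <<'E'
from h import *
p,d=env.grab_frame("top");W=world("top",d);save("top1",cv2.resize(p[200:320,300:460],(800,600),interpolation=cv2.INTER_CUBIC))
hsv=cv2.cvtColor(p,cv2.COLOR_RGB2HSV);v,u=np.mgrid[:420,:560]
k=(u>325)&(u<362)&(v>220)&(v<290)&(W[...,2]>100)&(W[...,2]<116);print(k.sum())
if k.any():print(cv2.minAreaRect(W[k][:,:2].astype(np.float32)))
E
```

```text
t: 4.4
tcp_pos: [474.0, -278.6, 184.5]
eef_rot: [1.0, -0.025, -0.0, -0.0]
force: [0.3, -0.1, -0.5]
width: 85.4
grasp_force: 0.0
63
((511.31304931640625, -156.2961883544922), (34.393165588378906, 9.728963851928711), 89.6552505493164)
```

View pics/top1.png

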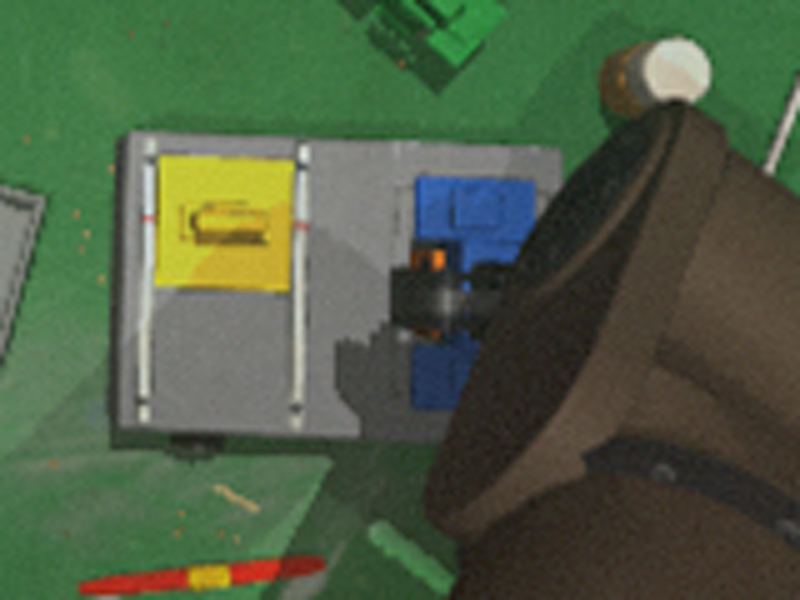

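```bash
python3 -m inch '[{"tx":1,"ty":-1,"tz":-30,"turn":0,"gripper":0},{"tx":1,"ty":-1,"tz":-60,"turn":0,"gripper":0},{"tx":1,"ty":-1,"tz":-80,"turn":0,"gripper":0},{"tx":1,"ty":-1,"tz":-86,"turn":0,"gripper":0},{"tx":1,"ty":-1,"tz":-86,"turn":0,"gripper":0},{"tx":1,"ty":-1,"tz":-86,"turn":0,"gripper":60},{"tx":1,"ty":-1,"tz":-86,"turn":0,"gripper":100},{"tx":1,"ty":-1,"tz":-86,"turn":0,"gripper":140},{"tx":1,"ty":-1,"tz":-86,"turn":0,"gripper":200},{"tx":1,"ty":-1,"tz":-86,"turn":0,"gripper":200},{"tx":1,"ty":-1,"tz":-86,"turn":0,"gripper":200},{"tx":1,"ty":-1,"tz":-86,"turn":0,"gripper":200},{"tx":1,"ty":-1,"tz":-86,"turn":0,"gripper":200},{"tx":1,"ty":-1,"tz":-86,"turn":0,"gripper":200}]' 40
```

```text
t: 5.85
tcp_pos: [476.1, -280.4, 100.2]
eef_rot: [1.0, -0.025, 0.001, 0.001]
force: [-0.9, 4.5, 14.7]
width: 40.2
grasp_force: 39.3
```

```bash
python3 -m inch '[{"tx":0,"ty":0,"tz":3,"turn":0,"gripper":200},{"tx":0,"ty":0,"tz":6,"turn":0,"gripper":200},{"tx":0,"ty":0,"tz":10,"turn":0,"gripper":200},{"tx":0,"ty":0,"tz":14,"turn":0,"gripper":200},{"tx":0,"ty":0,"tz":18,"turn":0,"gripper":200},{"tx":0,"ty":0,"tz":18,"turn":0,"gripper":200}]'
```

```text
t: 6.45
tcp_pos: [475.7, -280.6, 116.9]
eef_rot: [1.0, -0.025, 0.0, 0.0]
force: [0.7, -0.4, -3.3]
width: 39.6
grasp_force: 41.6
```

```bash
python3 -m inch '[{"tx":0,"ty":0,"tz":10,"turn":0,"gripper":200},{"tx":0,"ty":0,"tz":25,"turn":0,"gripper":200},{"tx":0,"ty":0,"tz":40,"turn":0,"gripper":200},{"tx":0,"ty":0,"tz":55,"turn":0,"gripper":200},{"tx":0,"ty":0,"tz":70,"turn":0,"gripper":200},{"tx":0,"ty":0,"tz":85,"turn":0,"gripper":200},{"tx":0,"ty":0,"tz":100,"turn":0,"gripper":200},{"tx":0,"ty":0,"tz":115,"turn":0,"gripper":200},{"tx":0,"ty":0,"tz":120,"turn":0,"gripper":200},{"tx":0,"ty":0,"tz":120,"turn":0,"gripper":200},{"tx":0,"ty":0,"tz":120,"turn":0,"gripper":200}]'; python3 - <<'E'
from h import *
p,d=env.grab_frame("scene");save("scene1",p)
E
```

```text
t: 7.55
tcp_pos: [475.3, -280.3, 235.9]
eef_rot: [1.0, -0.025, -0.0, -0.0]
force: [-0.1, 0.3, -2.9]
width: 39.9
grasp_force: 41.6
```

View pics/scene1.png

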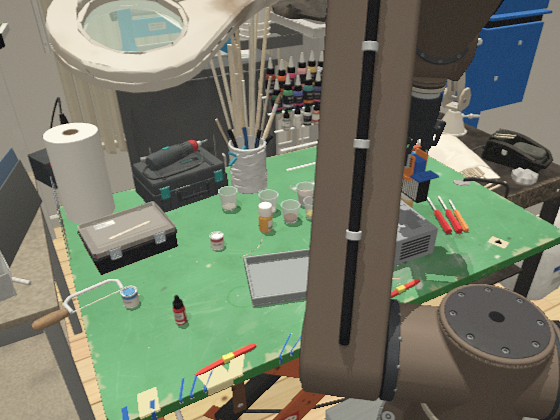

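```bash
python3 -m inch '[{"tx":0,"ty":8,"tz":0,"turn":0,"gripper":200},{"tx":0,"ty":25,"tz":0,"turn":-0.02,"gripper":200},{"tx":0,"ty":50,"tz":0,"turn":-0.04,"gripper":200},{"tx":1,"ty":77,"tz":0,"turn":-0.06,"gripper":200},{"tx":2,"ty":104,"tz":0,"turn":-0.08,"gripper":200},{"tx":3,"ty":131,"tz":0,"turn":-0.10,"gripper":200},{"tx":4,"ty":158,"tz":0,"turn":-0.12,"gripper":200},{"tx":5,"ty":185,"tz":0,"turn":-0.14,"gripper":200},{"tx":6,"ty":212,"tz":0,"turn":-0.16,"gripper":200},{"tx":7,"ty":239,"tz":0,"turn":-0.18,"gripper":200},{"tx":7,"ty":266,"tz":0,"turn":-0.20,"gripper":200},{"tx":7,"ty":290,"tz":0,"turn":-0.22,"gripper":200},{"tx":7,"ty":310,"tz":0,"turn":-0.234,"gripper":200},{"tx":7,"ty":321,"tz":0,"turn":-0.234,"gripper":200},{"tx":7,"ty":327,"tz":0,"turn":-0.234,"gripper":200},{"tx":7,"ty":327,"tz":0,"turn":-0.234,"gripper":200},{"tx":7,"ty":327,"tz":0,"turn":-0.234,"gripper":200}]'
```

```text
t: 9.3
tcp_pos: [482.6, 46.1, 236.2]
eef_rot: [0.99, -0.142, -0.0, 0.0]
force: [-0.7, 0.5, -2.6]
width: 39.9
grasp_force: 41.6
```

Expected touchdown: underside at z=5, i.e. TCP about 93. Lower to ~105, then feel.

```bash
python3 -m inch '[{"tx":0,"ty":0,"tz":-10,"turn":0,"gripper":200},{"tx":0,"ty":0,"tz":-30,"turn":0,"gripper":200},{"tx":0,"ty":0,"tz":-50,"turn":0,"gripper":200},{"tx":0,"ty":0,"tz":-70,"turn":0,"gripper":200},{"tx":0,"ty":0,"tz":-90,"turn":0,"gripper":200},{"tx":0,"ty":0,"tz":-108,"turn":0,"gripper":200},{"tx":0,"ty":0,"tz":-120,"turn":0,"gripper":200},{"tx":0,"ty":0,"tz":-128,"turn":0,"gripper":200},{"tx":0,"ty":0,"tz":-130,"turn":0,"gripper":200},{"tx":0,"ty":0,"tz":-130,"turn":0,"gripper":200}]'; python3 - <<'E'
from h import *
p,d=env.grab_frame("scene");save("scene2",cv2.resize(p[80:320,160:480],(800,600),interpolation=cv2.INTER_CUBIC))
E
```

```text
t: 10.3
tcp_pos: [482.6, 46.3, 106.2]
eef_rot: [0.99, -0.142, -0.0, 0.0]
force: [0.4, -0.5, -2.5]
width: 39.5
grasp_force: 41.6
```

View pics/scene2.png

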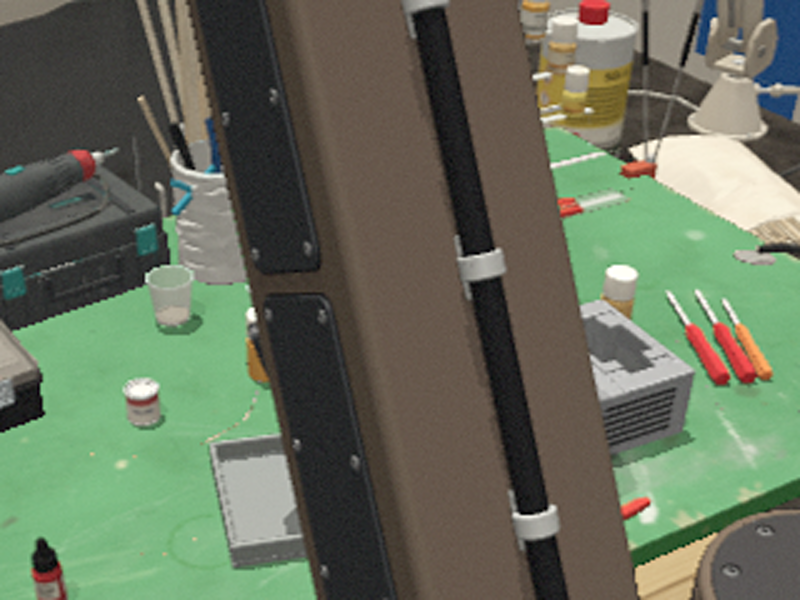

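The arm hides the cartridge; the well is empty (crop 620,345) and the bystanders stand. Lower by feel.

```bash
python3 -m inch '[{"tx":0,"ty":0,"tz":-3,"turn":0,"gripper":200},{"tx":0,"ty":0,"tz":-6,"turn":0,"gripper":200},{"tx":0,"ty":0,"tz":-8,"turn":0,"gripper":200},{"tx":0,"ty":0,"tz":-10,"turn":0,"gripper":200},{"tx":0,"ty":0,"tz":-10,"turn":0,"gripper":200},{"tx":0,"ty":0,"tz":-10,"turn":0,"gripper":200}]'
```

```text
t: 10.95
tcp_pos: [482.6, 46.6, 96.3]
eef_rot: [0.99, -0.142, -0.0, 0.0]
force: [-0.2, -0.4, -2.4]
width: 39.6
grasp_force: 41.6
```

```bash
python3 -m inch '[{"tx":0,"ty":0,"tz":-1,"turn":0,"gripper":200},{"tx":0,"ty":0,"tz":-2,"turn":0,"gripper":200},{"tx":0,"ty":0,"tz":-3,"turn":0,"gripper":200},{"tx":0,"ty":0,"tz":-3,"turn":0,"gripper":200}]'
```

```text
t: 11.35
tcp_pos: [482.5, 46.6, 93.5]
eef_rot: [0.99, -0.142, 0.0, 0.0]
force: [-0.7, -0.3, 0.7]
width: 39.8
grasp_force: 42.1
```

```bash
python3 -m inch '[{"tx":0,"ty":0,"tz":-1,"turn":0,"gripper":200},{"tx":0,"ty":0,"tz":-1,"turn":0,"gripper":200},{"tx":0,"ty":0,"tz":-1,"turn":0,"gripper":120},{"tx":0,"ty":0,"tz":-1,"turn":0,"gripper":90},{"tx":0,"ty":0,"tz":-1,"turn":0,"gripper":60},{"tx":0,"ty":0,"tz":-1,"turn":0,"gripper":30},{"tx":0,"ty":0,"tz":-1,"turn":0,"gripper":0},{"tx":0,"ty":0,"tz":-1,"turn":0,"gripper":0},{"tx":0,"ty":0,"tz":-1,"turn":0,"gripper":0},{"tx":0,"ty":0,"tz":-1,"turn":0,"gripper":0}]'
```

```text
t: 12.35
tcp_pos: [482.6, 46.6, 92.3]
eef_rot: [0.99, -0.142, -0.0, 0.0]
force: [0.0, 0.3, -0.8]
width: 85.6
grasp_force: 0.0
```

```bash
python3 -m inch '[{"tx":0,"ty":0,"tz":10,"turn":0,"gripper":0},{"tx":0,"ty":0,"tz":30,"turn":0,"gripper":0},{"tx":0,"ty":0,"tz":60,"turn":0,"gripper":0},{"tx":0,"ty":0,"tz":90,"turn":0,"gripper":0},{"tx":0,"ty":0,"tz":120,"turn":0,"gripper":0},{"tx":0,"ty":0,"tz":145,"turn":0,"gripper":0},{"tx":0,"ty":-40,"tz":145,"turn":0,"gripper":0},{"tx":0,"ty":-80,"tz":145,"turn":0,"gripper":0},{"tx":0,"ty":-120,"tz":145,"turn":0,"gripper":0},{"tx":0,"ty":-160,"tz":145,"turn":0,"gripper":0},{"tx":0,"ty":-200,"tz":145,"turn":0,"gripper":0},{"tx":0,"ty":-240,"tz":145,"turn":0,"gripper":0},{"tx":0,"ty":-280,"tz":145,"turn":0,"gripper":0},{"tx":0,"ty":-320,"tz":145,"turn":0,"gripper":0},{"tx":0,"ty":-350,"tz":145,"turn":0,"gripper":0},{"tx":0,"ty":-350,"tz":145,"turn":0,"gripper":0},{"tx":0,"ty":-350,"tz":145,"turn":0,"gripper":0}]'; python3 - <<'E'
from h import *
p,d=env.grab_frame("top");W=world("top",d);save("top2",cv2.resize(p[200:320,210:370],(800,600),interpolation=cv2.INTER_CUBIC))
v,u=np.mgrid[:420,:560]
k=(u>325)&(u<362)&(v>220)&(v<290)&(W[...,2]>100)&(W[...,2]<116);print("fin",k.sum(),cv2.minAreaRect(W[k][:,:2].astype(np.float32)) if k.any() else 0)
hsv=cv2.cvtColor(p,cv2.COLOR_RGB2HSV)
for a,lo,hi in(("blue",100,120),("or",5,18)):
    k=(u>215)&(u<315)&(v>215)&(v<298)&(hsv[...,0]>=lo)&(hsv[...,0]<=hi)&(hsv[...,1]>130)&(hsv[...,2]>60)&(W[...,2]>62)
    print(a,k.sum(),np.percentile(W[k][:,2],[5,50,95]).round(1),cv2.minAreaRect(W[k][:,:2].astype(np.float32)))
E
```

```text
t: 14.05
tcp_pos: [482.2, -303.4, 237.6]
eef_rot: [0.99, -0.142, -0.0, -0.0]
force: [-0.2, -0.2, -0.1]
width: 85.5
grasp_force: 0.0
fin 63 ((511.3364562988281, -156.20631408691406), (34.04511642456055, 9.745553016662598), 89.58589172363281)
blue 805 [ 73.3  77.6 105.5] ((477.3490295410156, 32.574588775634766), (87.05986022949219, 114.39253997802734), 73.81838989257812)
or 115 [ 62.7 114.3 117.8] ((480.89501953125, 30.29010772705078), (95.62420654296875, 47.0880241394043), 85.0260238647461)
```

View pics/top2.png

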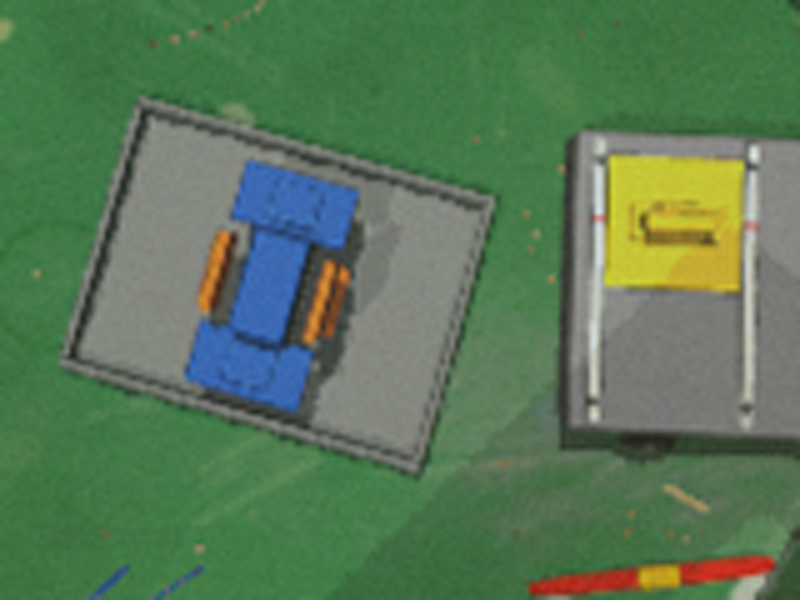

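The cartridge stands upright mid-tray (crop 270,285) with its tabs out, and the shutter is closed.

```bash
python3 -c "
from plant import env
print(env.job_done())"
```

```text
the job is handed in; nothing more can be done
None
```

The job is handed in at about 14 s of the 48 s allowed (no verdict was returned): the shutter is closed, and the used cartridge stands upright and released in the grey tray; no jar, bottle or tin looked moved in the pictures I took, but I did not measure them.

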